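# Tip the round ring out of the hardware organiser into the tub

## Task

Take the lid off the metal tub and set it down on the bench, then lift the organiser by its handle, hold it over the tub and tip it toward one corner so that only the plain round ring slides out into the tub. Set the organiser back level in the middle of its mat, then put the lid back on the tub so that it sits fully home. Do not touch the pieces of hardware with the gripper, keep the other three in the organiser, and leave everything else on the bench where it is.

Things in the scene. Friction and masses are not known exactly. Their poses are not given: they have to be found in the camera images.
- organiser: Loose square plywood organiser, 210 x 210 mm, 0.42 kg, standing on the mat. A cross of walls makes four square compartments, 96 inside, centres at x = +-51, y = +-51 in its frame, one piece of hardware in each. Floor 5 thick; walls 6 thick, top 32 over the underside. Origin: centre of the underside; x along the handle bar, z up.
- organiser_corner (a point): One of four alike outer corners, floor top, at (105, 105, 5) mm in the organiser's frame. The outer walls stop 54 short of each corner: an open gap, 68 clear, no lip. Tipped about 43 degrees straight toward a corner, the piece there slides out over it (sliding starts at 17 to 23 degrees); walls catch the other three.
- organiser_grip (a point): Centre of the organiser's wooden handle bar, 73 above the underside. The bar is 84 long (organiser's x), 18 wide (organiser's y), 30 high, its top 88 above the underside, on two posts over the middle wall; grip it across its width.
- mat: Fixed black rubber mat, 250 x 250 x 6, under the organiser. Origin: centre of its underside, on the bench.
- tub: Round open aluminium tub fixed to the bench, 190 in diameter, 80 high, wall and floor 5 thick. Origin: centre of its underside, on the bench.
- tub_rim (a point): Centre of the tub's mouth, 80 above the bench.
- lid: Loose round lid, 0.25 kg, on the tub at the start: plug 160 in diameter and 12 high below, then a disc 200 in diameter and 8 thick, then an upright wooden knob. Origin: centre of the plug's underside, z up; when seated the origin is 12 below the tub's rim (68 above the bench), when it lies on the bench it is at 0.
- lid_knob (a point): Grip point on the lid's knob, 50 above the lid's origin. The knob is 32 in diameter and stands from 20 to 70 above the lid's origin.
- ring: The piece wanted: full round steel ring, 60 outer diameter, of 8 round bar, 60 g, lying flat in one of the four compartments (any of them). Origin: its centre, on its underside.
- dee: Steel D-shaped ring, 62 x 46, of 8 bar, in another compartment. Origin about its centre, on its underside.
- loop: Steel rectangular loop, 62 x 46, of 8 bar, in another compartment. Origin: its centre, on its underside.
- disc: Solid round steel disc without a hole, 60 in diameter, 8 thick, in another compartment. Origin: centre of its underside.
- hammer: bystander: hammer lying flat, 260 long, origin at the middle of its underside; leave it alone.
- awl: bystander: short awl with a pale wooden handle, 160 long, lying flat near the robot; leave it alone.
- spool: bystander: standing brown thread spool, 52 in diameter, 70 high; leave it alone.
- glue: bystander: white bottle, 56 in diameter, 130 high; leave it alone.
- mallet: bystander: wooden mallet lying flat, 230 long, head 64 in diameter and 100 long; leave it alone.
- rivets: bystander: jar with a yellow cap, 70 in diameter, 85 high; leave it alone.
There are look-alikes about, which are no part of the job. What is shaped like the disc but red is not meant. What is shaped like the dee but black is not meant.

How it is judged:
On the way, in this order (a step that is already met when the one before it is completed fails the run):
1. the lid is off the tub and lies released on the bench (horizontal distance between lid and tub above 0.17 m and height (world z) of lid below 0.008 m and angle between lid's own z axis and vertical below 0.05 rad and contact force between the fingers and lid below 0.5 N), for 0.2 s.
2. the organiser is held over the tub, clear of it, with the ring still in it (height (world z) of organiser above 0.085 m and horizontal distance between organiser and tub below 0.16 m and z of ring in the frame of organiser between -0.02 and 0.06 m and contact force between the fingers and organiser above 1 N), for 0.1 s.
3. the ring lies in the tub, tipped out of the tilted organiser (horizontal distance between ring and tub below 0.085 m and height (world z) of ring below 0.062 m and angle between organiser's own z axis and vertical above 0.3 rad and contact force between the fingers and organiser above 1 N), for 0.05 s.
4. the organiser stands level on its mat, released (horizontal distance between organiser and mat below 0.04 m and height (world z) of organiser below 0.01 m and angle between organiser's own z axis and vertical below 0.05 rad and contact force between the fingers and organiser below 0.5 N), for 0.2 s.
At the end, for the whole second after the job is handed in: Ring in the tub; organiser level (3 degrees) on its mat, within 40 mm of the mat's centre, with the D ring, loop and disc still in it; lid level on the tub, within 12 mm of its centre and 4 mm of fully down; all released and at rest (all of step 4 and horizontal distance between ring and tub below 0.085 m and height (world z) of ring below 0.062 m and horizontal distance between lid and tub below 0.012 m and height (world z) of lid between 0.062 and 0.072 m and angle between lid's own z axis and vertical below 0.05 rad and contact force between the fingers and lid below 0.5 N and not (z of dee in the frame of organiser above 0.06 m or z of dee in the frame of organiser below -0.02 m or x of dee in the frame of organiser above 0.105 m or x of dee in the frame of organiser below -0.105 m or y of dee in the frame of organiser above 0.105 m or y of dee in the frame of organiser below -0.105 m) and not (z of loop in the frame of organiser above 0.06 m or z of loop in the frame of organiser below -0.02 m or x of loop in the frame of organiser above 0.105 m or x of loop in the frame of organiser below -0.105 m or y of loop in the frame of organiser above 0.105 m or y of loop in the frame of organiser below -0.105 m) and not (z of disc in the frame of organiser above 0.06 m or z of disc in the frame of organiser below -0.02 m or x of disc in the frame of organiser above 0.105 m or x of disc in the frame of organiser below -0.105 m or y of disc in the frame of organiser above 0.105 m or y of disc in the frame of organiser below -0.105 m) and linear speed of each of organiser, lid below 0.02 m/s and linear speed of ring below 0.05 m/s); the robot touches nothing.
It fails at once if a piece of hardware is touched by the gripper (contact force between the fingers and ring above 0.5 N or contact force between the fingers and dee above 0.5 N or contact force between the fingers and loop above 0.5 N or contact force between the fingers and disc above 0.5 N).
It fails at once if one of the other three pieces leaves the organiser ((z of dee in the frame of organiser above 0.06 m or z of dee in the frame of organiser below -0.02 m or x of dee in the frame of organiser above 0.105 m or x of dee in the frame of organiser below -0.105 m or y of dee in the frame of organiser above 0.105 m or y of dee in the frame of organiser below -0.105 m) or (z of loop in the frame of organiser above 0.06 m or z of loop in the frame of organiser below -0.02 m or x of loop in the frame of organiser above 0.105 m or x of loop in the frame of organiser below -0.105 m or y of loop in the frame of organiser above 0.105 m or y of loop in the frame of organiser below -0.105 m) or (z of disc in the frame of organiser above 0.06 m or z of disc in the frame of organiser below -0.02 m or x of disc in the frame of organiser above 0.105 m or x of disc in the frame of organiser below -0.105 m or y of disc in the frame of organiser above 0.105 m or y of disc in the frame of organiser below -0.105 m)).
It fails at once if something else on the bench is moved more than 30 mm (distance of any of hammer, awl, spool, glue, mallet, rivets from where it was at the start of the episode above 0.03 m).
It also fails if it takes over 72 s, if anything falls off the work surface, if the arm or the gripper's body presses on something with over 40 N, if the wrist force passes 120 N, or if a joint passes its speed limit or range.

## Robot

A 7-joint arm with a two-finger parallel gripper is mounted at the origin on the work surface. World frame = base frame: x ahead of the robot, y to its left, z up, the work surface at z = 0. Lengths are in m, angles in rad, forces in N, time in s.
With the tool pointing down it reaches from about 0.4 to 0.85 m from the base axis. Payload 10.4 kg.
Tool frame: the origin (TCP) lies on the centre line of the jaws, within the pads' length; the fingertips stand 17 mm ahead of it and the grasp point (between the pads) lies 2 mm behind it; z points along the fingers, y is the line along which they close (so a half turn about z gives the same grasp; the last joint's range is limited). The gripper opens to 85 mm and grips with 20 to 120 N. Pads are 22 mm wide; open, the fingers measure 114 mm over their backs; the gripper's body (76 mm by 85 mm) begins 54 mm behind the grasp point. The pads swing forward as they close: fully open they stand 13 mm farther back than shut.
Start: joints at [-1.283, 0.332, -0.065, 1.46, 0.022, 1.35, -0.088], TCP at [0.191, 0.595, 0.248] pointing down, gripper open.
Joint ranges: [-2.6, 2.6], [-0.5, 2.12], [-1.47, 1.34], [0.16, 2.42], [-1.27, 4.41], [0.06, 2.06], [-2.6, 2.6]. Speed limits (rad/s): [2.22, 2.22, 2.79, 2.79, 3.14, 3.14, 3.14].

## Interface

Orientations are given as a unit quaternion [x, y, z, w].
In Python, from workcell import sensors, imaging, order, spotter gives the robot as it stands. The module is installed in compiled form; this text tells all that it offers.
- The arm moves only by the shell command python3 -m inch 'ROWS' [FORCE]. ROWS is JSON, a list that holds one entry, the list of rows, each a list of 7 numbers: the shift along the tool's x, y, z in m, then the turn, a rotation vector about the tool's x, y, z in rad, then the closure, from -1 (fully open) to 1 (shut). In form: [[[x, y, z, ax, ay, az, hand], ...]]. A call has 1 to 10 rows; each row is the pose to reach, as a shift and turn from the pose commanded when the call began, along the tool's axes at that moment; what a row does not reach only later rows make up. A row lasts 1/10 s, in which the tool goes at most 50 mm and 8.59 degrees, less where a joint would pass 70% of its speed; a pose out of reach is approached as far as the arm can. A call with a gripper value outside its range is refused whole. The fingers move at their own pace and stop on an object; FORCE is the grip in N (left out, the last holds). Time passes only in rows, so rows that repeat a pose let the fingers close. It gives the time, the measured TCP pose, the force, the opening and the grip force at its end, in the units of the state.
- sensors.get_obs(): the state, without advancing time (a new reading comes with each control period).
- imaging.camera(name): name is "scene" or "side" or "wrist"; returns the picture (420x560x3 uint8, blue, green, red); there is no depth.
- imaging.calibration(name): a dict with "mtx" (3x3 intrinsics, pixels), "R" (3x3) and "t" (3): a world point X has camera coordinates R X + t; the wrist camera has in their place "tool_from_camera" (4x4, takes a point from camera to tool coordinates, whose origin is the TCP and whose axes are the flange's). Camera axes: x right, y down, z forward; pixel columns grow to the right and rows downward; lengths in m; the calibration is good to about 2 mm. A picture is of the moment at which its call begins: read the wrist's pose just before it. calibration takes no time and is no camera call.
- order.hand_in(): hands the job in; it is judged then, once.
Trained networks look in the newest picture that a camera, given by its name, has taken for a name from the list of things; names that differ only in an ending like _2 or _b are one class to them, and where a whole thing is asked for, a point or a joint stands for the part that bears it (a point fixed in the world has none). Each returns a list of dicts, best first, with "conf" (0 to 1); they miss things now and then, are a little off and sometimes report something else, mostly with a low value. They report only what shows in the picture. A call takes as long as a camera call. They do not tell look-alikes from the thing itself.
- spotter.look_for(label, camera): "pixel" ([column, row] in pixels, amid what is visible of it).
The state is a dict: "clock": time; "joint_pos": joint angles; "joint_velocities": joint speeds; "tau": joint torques, N m; "position": TCP position; "ee_rot": TCP orientation; "ft_force": force on the tool from outside, world axes, zero at the start; "torque": the same for the moment, N m; "grip_width": opening from 0.0 (shut) to 1.0 (fully open); "grasp_force": force on a finger pad.
Only numpy, scipy, OpenCV 4.12 (cv2) and the standard library are available. Lean on these libraries where they do the work, as an engineer would, in place of code of your own. Each camera call takes 0.05 s, during which the arm holds its last target. There are 200 camera calls.

## Working session

There is one attempt and no reset: what is moved stays moved. The work goes in short steps, Python scripts to look and compute and a shell command to move; the robot and the scene stay as the last step left them, time stands still between calls to the robot, and variables do not carry over. Pictures are saved under pics/ and viewed, at most 10 in all, crops included, and the job is handed in when it is done.

```bash
mkdir -p pics; cat > h.py <<'E'
import numpy as np, cv2
from scipy.spatial.transform import Rotation as Ro
from workcell import sensors, imaging, order, spotter
def ray(cam,px,z,obs=None):
    c=imaging.calibration(cam); K=np.array(c["mtx"])
    d=np.linalg.inv(K)@[px[0],px[1],1]
    if cam=="wrist":
        o=obs or sensors.get_obs(); T=np.array(c["tool_from_camera"]); R=Ro.from_quat(o["ee_rot"]).as_matrix()
        C=R@T[:3,3]+o["position"]; d=R@T[:3,:3]@d
    else:
        R=np.array(c["R"]); C=-R.T@np.array(c["t"]); d=R.T@d
    return C+d*(z-C[2])/d[2]
def proj(cam,X):
    c=imaging.calibration(cam); p=np.array(c["mtx"])@(np.array(c["R"])@np.array(X)+c["t"]); return p[:2]/p[2]
E
python3 - <<'E'
from h import *
o=sensors.get_obs(); print(o["clock"],np.round(o["position"],3),np.round(Ro.from_quat(o["ee_rot"]).as_matrix(),2).tolist(),o["grip_width"])
Z=dict(organiser=.02,organiser_grip=.079,mat=.006,tub=.04,tub_rim=.08,lid=.08,lid_knob=.118,ring=.015,dee=.015,loop=.015,disc=.015,hammer=.01,awl=.01,spool=.035,glue=.065,mallet=.03,rivets=.04)
for cam in ("scene","side"):
    im=imaging.camera(cam); cv2.imwrite(f"pics/{cam}0.png",im)
    for n,z in Z.items():
        print(cam,n,[(round(r["conf"],2),np.round(r["pixel"]).astype(int).tolist(),np.round(ray(cam,r["pixel"],z)[:2],3).tolist()) for r in spotter.look_for(n,cam)[:3]])
E
```

```text
0.0 [0.191 0.595 0.247] [[-0.95, 0.31, -0.0], [0.31, 0.95, -0.0], [-0.0, -0.0, -1.0]] 0.9991181179853792
scene organiser [(0.79, [364, 271], [0.478, 0.297]), (0.2, [216, 204], [0.538, -0.23])]
scene organiser_grip [(0.6, [369, 272], [0.513, 0.322])]
scene mat [(0.67, [355, 298], [0.566, 0.319])]
scene tub [(0.82, [216, 203], [0.547, -0.22])]
scene tub_rim [(0.56, [213, 205], [0.584, -0.191])]
scene lid [(0.55, [207, 181], [0.516, -0.281])]
scene lid_knob [(0.93, [211, 178], [0.525, -0.248]), (0.71, [212, 203], [0.606, -0.171])]
scene ring [(0.69, [341, 277], [0.535, 0.251]), (0.36, [366, 293], [0.538, 0.338])]
scene dee [(0.62, [382, 263], [0.418, 0.322]), (0.59, [436, 299], [0.439, 0.502]), (0.21, [187, 256], [0.747, -0.155])]
scene loop [(0.55, [369, 284], [0.504, 0.328])]
scene disc [(0.64, [386, 220], [0.259, 0.25]), (0.61, [354, 245], [0.408, 0.22]), (0.53, [419, 241], [0.273, 0.375])]
scene hammer [(0.86, [191, 256], [0.738, -0.15])]
scene awl [(0.56, [284, 197], [0.368, -0.075])]
scene spool [(0.59, [236, 256], [0.669, -0.031]), (0.34, [368, 269], [0.478, 0.305])]
scene glue [
[... 659 characters left out ...]
_knob [(0.67, [296, 136], [0.492, -0.26])]
side ring [(0.52, [254, 290], [0.546, 0.239])]
side dee [(0.66, [300, 321], [0.413, 0.312])]
side loop [(0.76, [265, 339], [0.494, 0.373]), (0.56, [281, 313], [0.463, 0.296])]
side disc [(0.84, [360, 354], [0.259, 0.378]), (0.83, [306, 290], [0.408, 0.223]), (0.58, [360, 310], [0.262, 0.262])]
side hammer [(0.97, [214, 180], [0.744, -0.137])]
side awl [(0.71, [325, 212], [0.379, -0.053])]
side spool [(0.68, [294, 136], [0.509, -0.347]), (0.59, [226, 201], [0.679, -0.035])]
side glue [(0.63, [275, 94], [0.599, -0.52]), (0.19, [296, 331], [0.419, 0.362])]
side mallet [(0.78, [176, 294], [0.745, 0.287])]
side rivets [(0.71, [205, 390], [0.608, 0.522])]
```

```bash
python3 -c "
import cv2,numpy as np
a=cv2.imread('pics/scene0.png');cv2.imwrite('pics/scene0b.png',cv2.resize(a,(800,600),interpolation=2))"
```

```text
(no output)
```

View pics/scene0b.png

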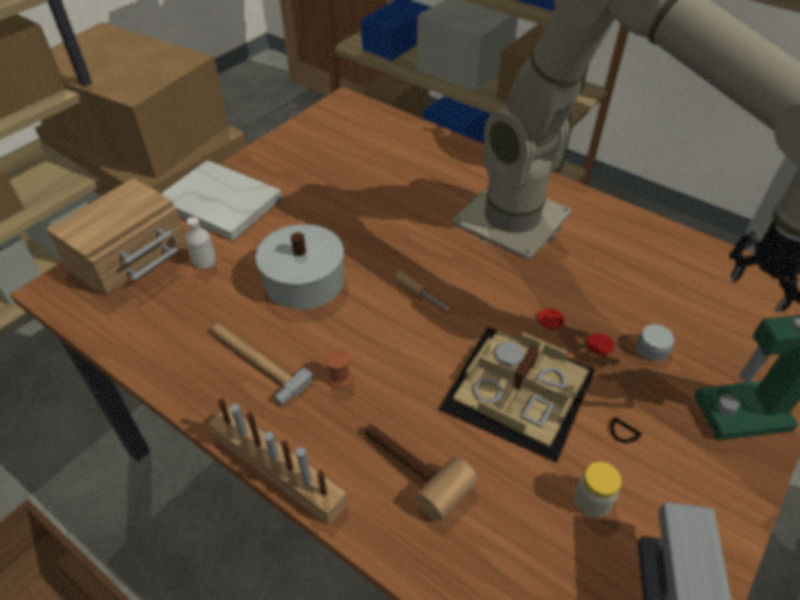

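View pics/side0.png

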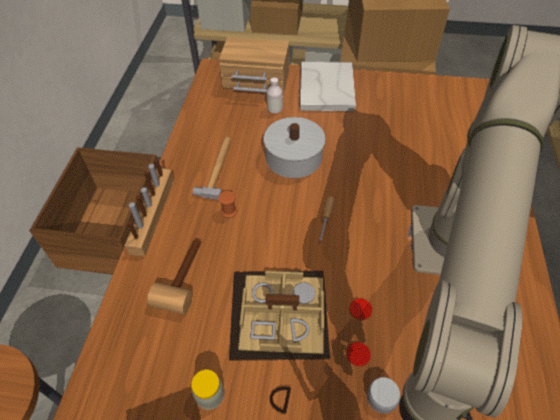

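The ring candidates in the scene view are the round ring at about (341,274), the D at (385,265), the loop at (376,286) and the solid disc at (357,247). The ring fits, as it is round with a hole. The red discs near (386,222) and (420,240) and the black D at (437,301) are look-alikes. I'll confirm in an enlarged crop.

```bash
python3 - <<'E'
import cv2,numpy as np
s=cv2.imread('pics/scene0.png');d=cv2.imread('pics/side0.png')
f=lambda im,x,y:cv2.resize(im[y:y+100,x:x+133],(400,300),interpolation=2)
cv2.imwrite('pics/c.png',np.vstack([np.hstack([f(s,300,225),f(d,215,265)]),np.hstack([f(s,150,145),f(d,228,100)])]))
E
```

```text
(no output)
```

View pics/c.png

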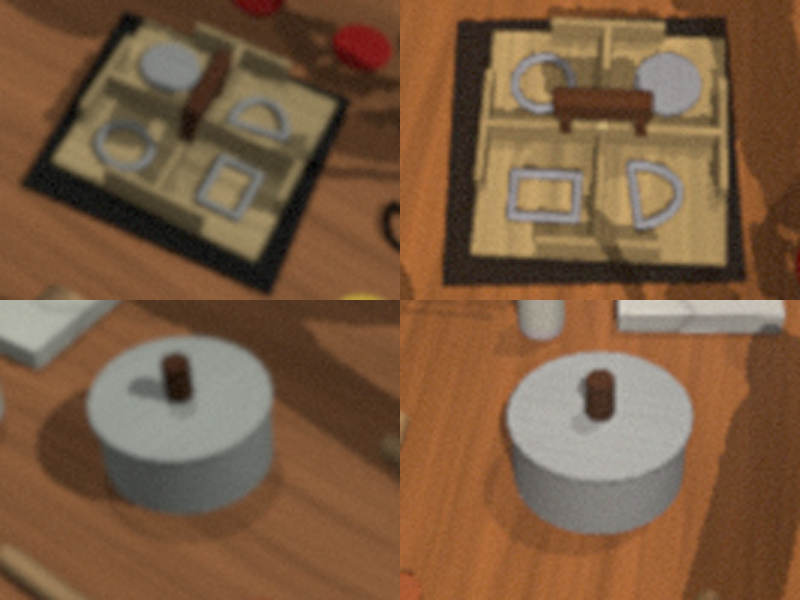

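```bash
python3 - <<'E'
from h import *
from scipy.optimize import least_squares
a=np.linspace(0,2*np.pi,200)
def ext(cam,c):
    P=np.array([proj(cam,[c[0]+.1*np.cos(t),c[1]+.1*np.sin(t),.088]) for t in a]); return [P[:,0].min(),P[:,0].max(),P[:,1].min(),P[:,1].max()]
m={"scene":[178.9,241.1,157.3,198],"side":[263.6,325.4,117.7,160]}
for cs in (["scene"],["side"],["scene","side"]):
    r=least_squares(lambda c:np.concatenate([np.array(ext(k,c))-m[k] for k in cs]),[.5,-.27]); print("tub",cs,np.round(r.x,4),np.round(r.fun,1))
s=lambda x,y:(300+x/3.008,225+y/3); d=lambda x,y:(215+(x-400)/3.008,265+y/3)
for n,z,L in [("mat scene",.006,[s(22,185),s(125,13),s(350,97),s(270,293)]),("org scene",.008,[s(52,165),s(265,262)])]:
    print(n,[np.round(ray("scene",p,z)[:2],3).tolist() for p in L])
for n,z,L in [("mat side",.006,[d(457,18),d(727,18),d(745,283),d(441,284)]),("org side",.009,[d(470,258),d(727,268),d(493,30)]),("bar top front edge",.094,[d(553,93),d(653,95)]),("bar bot front",.064,[d(553,115),d(653,117)])]:
    print(n,[np.round(ray("side",p,z)[:2],3).tolist() for p in L])
E
```

```text
tub ['scene'] [ 0.5016 -0.2794] [ 0.3 -0.3 -0.6  0.5]Traceback (most recent call last):
  File "<stdin>", line 8, in <module>
    return func(*args, **kwargs)
    result = trf(vector_fun.fun, vector_fun.jac, x0, f0, J0, lb, ub, ftol, xtol,
                 gtol, max_nfev, x_scale, loss_function, tr_solver,
                 tr_options.copy(), verbose, callback=callback_wrapped)
    return trf_no_bounds(
        fun, jac, x0, f0, J0, ftol, xtol, gtol, max_nfev, x_scale,
        loss_function, tr_solver, tr_options, verbose, callback=callback)
    f_new = fun(x_new)
    self._update_fun()
    ~~~~~~~~~~~~~~~~^^
    self.f = self.fun_wrapped(xp_copy(self.x))
             ~~~~~~~~~~~~~~~~^^^^^^^^^^^^^^^^^
    return np.atleast_1d(self.fun(x))
                         ~~~~~~~~^^^
    return self.f(x, *self.args, **self.kwargs)
           ~~~~~~^^^^^^^^^^^^^^^^^^^^^^^^^^^^^^
  File "<stdin>", line 8, in <lambda>
  File "<stdin>", line 5, in ext
  File "h.py", line 14, in proj
    c=imaging.calibration(cam); p=np.array(c["mtx"])@(np.array(c["R"])@np.array(X)+c["t"]); return p[:2]/p[2]
ValueError: time passes only in moves, steps and waits
```

```bash
sed -i 's/imaging.calibration(cam)/cal(cam)/' h.py; cat >> h.py <<'E'
import os,pickle
def cal(cam):
    f=f"cal_{cam}.pkl"
    if not os.path.exists(f): pickle.dump(imaging.calibration(cam),open(f,"wb"))
    return pickle.load(open(f,"rb"))
E
cat > m.py <<'E'
from h import *
from scipy.optimize import least_squares
for k in ("scene","side","wrist"): cal(k)
a=np.linspace(0,2*np.pi,200)
def ext(cam,c):
    P=np.array([proj(cam,[c[0]+.1*np.cos(t),c[1]+.1*np.sin(t),.088]) for t in a]); return [P[:,0].min(),P[:,0].max(),P[:,1].min(),P[:,1].max()]
m={"scene":[178.9,241.1,157.3,198],"side":[263.6,325.4,117.7,160]}
for cs in (["side"],["scene","side"]):
    r=least_squares(lambda c:np.concatenate([np.array(ext(k,c))-m[k] for k in cs]),[.5,-.27]); print("tub",cs,np.round(r.x,4),np.round(r.fun,1))
s=lambda x,y:(300+x/3.008,225+y/3); d=lambda x,y:(215+(x-400)/3.008,265+y/3)
for n,z,L in [("mat scene",.006,[s(22,185),s(125,13),s(350,97),s(270,293)]),("org scene",.008,[s(52,165),s(265,262)])]:
    print(n,[np.round(ray("scene",p,z)[:2],3).tolist() for p in L])
for n,z,L in [("mat side",.006,[d(457,18),d(727,18),d(745,283),d(441,284)]),("org side",.009,[d(470,258),d(727,268),d(493,30)]),("bar top front edge",.094,[d(553,93),d(653,95)]),("bar bot front",.064,[d(553,115),d(653,117)])]:
    print(n,[np.round(ray("side",p,z)[:2],3).tolist() for p in L])
E
python3 m.py
```

```text
tub ['side'] [ 0.5006 -0.2801] [-0.1  0.1 -0.4  0.4]
tub ['scene', 'side'] [ 0.501  -0.2799] [ 0.4 -0.3 -0.7  0.3 -0.2 -0.  -0.4  0.4]
mat scene [[0.614, 0.189], [0.371, 0.154], [0.329, 0.394], [0.575, 0.432]]
org scene [[0.579, 0.2], [0.551, 0.414]]
mat side [[0.613, 0.185], [0.365, 0.152], [0.33, 0.398], [0.576, 0.433]]
org side [[0.556, 0.409], [0.345, 0.389], [0.577, 0.195]]
bar top front edge [[0.502, 0.294], [0.42, 0.285]]
bar bot front [[0.502, 0.299], [0.419, 0.29]]
```

```bash
cat >> h.py <<'E'
def go(p,ydeg,o=None,tiltdir=None,tilt=0):
    "shift/turn from the present pose to TCP p, tool y at azimuth ydeg, then up axis tipped tilt deg toward azimuth tiltdir"
    o=o or sensors.get_obs(); R0=Ro.from_quat(o["ee_rot"]); a=np.radians(ydeg); y=np.array([np.cos(a),np.sin(a),0]); z=np.array([0,0,-1.])
    R=Ro.from_matrix(np.c_[np.cross(y,z),y,z])
    if tilt: t=np.radians(tiltdir); R=Ro.from_rotvec(np.radians(tilt)*np.cross([0,0,1],[np.cos(t),np.sin(t),0]))*R
    s=R0.inv().apply(np.array(p)-o["position"]); v=(R0.inv()*R).as_rotvec()
    print("GO",np.round(s,4),np.round(v,4)," t",round(o["clock"],2),"p",np.round(o["position"],4),"F",np.round(o["ft_force"],1),"w",round(o["grip_width"],3),"g",round(o["grasp_force"],1),"q",np.round(o["joint_pos"],2))
E
python3 - <<'E'
from h import *
go([.45,.15,.26],20); go([.501,-.28,.26],-29)
print("slab",ray("side",(302,108),.02),ray("side",(354,108),.02),"hammer end",ray("side",(228,140),.01),"awl",ray("side",(330,198),.01),ray("side",(321,240),.01))
E
```

```text
GO [-0.3826 -0.3446 -0.0117] [ 2.000e-04 -1.000e-04  9.109e-01]  t 1.8 p [0.1911 0.5951 0.2484] F [ 0.2  0.9 -0.6] w 0.999 g 0.0 q [-1.28  0.33 -0.06  1.46  0.02  1.35 -0.09]
GO [-0.5626 -0.7384 -0.0117] [ 1.0000e-04 -1.0000e-04  1.7661e+00]  t 1.8 p [0.1911 0.5951 0.2484] F [ 0.2  0.9 -0.6] w 0.999 g 0.0 q [-1.28  0.33 -0.06  1.46  0.02  1.35 -0.09]
slab [ 0.50038769 -0.51043207  0.02      ] [ 0.31328228 -0.53337568  0.02      ] hammer end [ 0.73704015 -0.32297533  0.01      ] awl [ 0.36759477 -0.10896736  0.01      ] [0.38158139 0.05177323 0.01      ]
```

```bash
A='[-0.383,-0.345,-0.012,0,0,0.91,-1]'; python3 -m inch '[[[-0.383,-0.345,-0.012,0,0,0.91,-1],[-0.383,-0.345,-0.012,0,0,0.91,-1],[-0.383,-0.345,-0.012,0,0,0.91,-1],[-0.383,-0.345,-0.012,0,0,0.91,-1],[-0.383,-0.345,-0.012,0,0,0.91,-1],[-0.383,-0.345,-0.012,0,0,0.91,-1],[-0.383,-0.345,-0.012,0,0,0.91,-1],[-0.383,-0.345,-0.012,0,0,0.91,-1],[-0.383,-0.345,-0.012,0,0,0.91,-1],[-0.383,-0.345,-0.012,0,0,0.91,-1]]]' 60
python3 - <<'E'
from h import *
go([.501,-.28,.26],-29)
E
```

```text
clock: 2.8
position: [0.4431, 0.161, 0.2604]
ee_rot: [0.573, 0.819, 0.001, 0.0]
ft_force: [1.0, 0.9, 1.0]
grip_width: 1.001
grasp_force: 0.0
GO [-0.4341 -0.0969 -0.    ] [ 7.000e-04 -1.000e-03  8.562e-01]  t 2.8 p [0.4431 0.161  0.2604] F [1.  0.9 1. ] w 1.001 g 0.0 q [-0.84 -0.04  0.39  1.85  0.01  1.32 -0.1 ]
```

```bash
python3 -m inch '[[[-0.422,-0.099,0,0,0,0.855,-1],[-0.422,-0.099,0,0,0,0.855,-1],[-0.422,-0.099,0,0,0,0.855,-1],[-0.422,-0.099,0,0,0,0.855,-1],[-0.422,-0.099,0,0,0,0.855,-1],[-0.422,-0.099,0,0,0,0.855,-1],[-0.422,-0.099,0,0,0,0.855,-1],[-0.422,-0.099,0,0,0,0.855,-1],[-0.422,-0.099,0,0,0,0.855,-1],[-0.422,-0.099,0,0,0,0.855,-1]]]'
python3 -m inch '[[[0,0,0,0,0,0,-1],[0,0,0,0,0,0,-1],[0,0,0,0,0,0,-1]]]'
python3 - <<'E'
from h import *
o=sensors.get_obs(); go([.501,-.28,.26],-29,o)
im=imaging.camera("wrist"); cv2.imwrite("pics/w1.png",im)
for n,z in (("lid_knob",.118),("lid",.088),("tub",.04)): print(n,[(round(r["conf"],2),np.round(r["pixel"]),np.round(ray("wrist",r["pixel"],z,o),3)) for r in spotter.look_for(n,"wrist")[:2]])
E
```

```text
clock: 3.8
position: [0.4929, -0.2725, 0.2599]
ee_rot: [0.863, 0.505, -0.001, 0.001]
ft_force: [-0.8, -0.2, -0.6]
grip_width: 0.998
grasp_force: 0.0
clock: 4.1
position: [0.4945, -0.266, 0.26]
ee_rot: [0.861, 0.509, 0.0, -0.0]
ft_force: [-0.1, 0.3, 0.4]
grip_width: 0.998
grasp_force: 0.0
GO [-0.0092  0.0124 -0.    ] [-0.0001 -0.001   0.0032]  t 4.1 p [ 0.4945 -0.266   0.26  ] F [-0.1  0.3  0.4] w 0.998 g 0.0 q [-0.31  0.23  0.85  1.65 -0.18  1.34  0.06]
lid_knob [(0.64, array([294., 198.]), array([ 0.506, -0.271,  0.118]))]
lid [(0.63, array([292., 194.]), array([ 0.503, -0.273,  0.088]))]
tub []
```

View pics/w1.png

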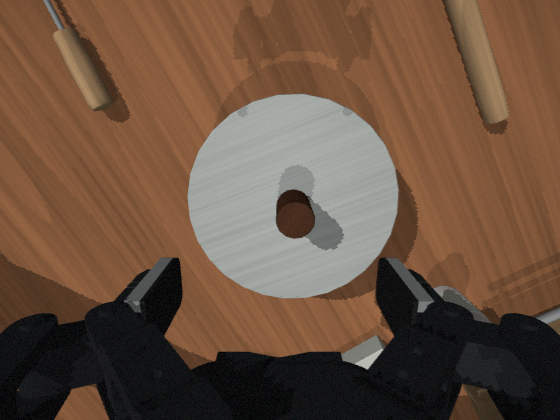

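The picture shows the lid disc centred at pixel (293,196) and the knob's top at (295,221). The wrist camera looks down from the far side of the jaws.

```bash
python3 - <<'E'
from h import *
o=sensors.get_obs()
print(ray("wrist",(293.5,196),.088,o),ray("wrist",(295.5,222),.138,o))
go([.503,-.275,.18],-29.5,o);go([.503,-.275,.116],-29.5,o)
E
```

```text
[ 0.50350124 -0.27619677  0.088     ] [ 0.49849473 -0.28426618  0.138     ]
GO [-0.0031  0.0116  0.0801] [ 0.0001 -0.0007  0.011 ]  t 4.3 p [ 0.4943 -0.2667  0.2601] F [ 0.2 -0.   0.5] w 1.0 g 0.0 q [-0.31  0.23  0.85  1.65 -0.18  1.34  0.06]
GO [-0.0032  0.0116  0.1441] [ 0.0001 -0.0007  0.011 ]  t 4.3 p [ 0.4943 -0.2667  0.2601] F [ 0.2 -0.   0.5] w 1.0 g 0.0 q [-0.31  0.23  0.85  1.65 -0.18  1.34  0.06]
```

```bash
python3 -m inch '[[[-0.0084,0.0123,0.05,0,0,0.01,-1],[-0.0084,0.0123,0.10,0,0,0.01,-1],[-0.0084,0.0123,0.13,0,0,0.01,-1],[-0.0084,0.0123,0.144,0,0,0.01,-1],[-0.0084,0.0123,0.144,0,0,0.01,-1],[-0.0084,0.0123,0.144,0,0,0.01,1],[-0.0084,0.0123,0.144,0,0,0.01,1],[-0.0084,0.0123,0.144,0,0,0.01,1],[-0.0084,0.0123,0.144,0,0,0.01,1],[-0.0084,0.0123,0.144,0,0,0.01,1]]]' 60
python3 -m inch '[[[0,0,0,0,0,0,1],[0,0,0,0,0,0,1]]]'
python3 - <<'E'
from h import *
o=sensors.get_obs();p=o["position"]; go([p[0],p[1],.19],-29.5,o);go([.295,-.375,.19],-52,o)
E
```

```text
clock: 5.3
position: [0.5016, -0.2809, 0.1172]
ee_rot: [0.864, 0.504, 0.001, 0.001]
ft_force: [-1.1, 0.7, 6.2]
grip_width: 0.362
grasp_force: 58.8
clock: 5.5
position: [0.5016, -0.2809, 0.1172]
ee_rot: [0.864, 0.504, 0.001, 0.001]
ft_force: [-0.7, 0.6, 7.1]
grip_width: 0.362
grasp_force: 58.8
GO [ 0.0001  0.0001 -0.0728] [ 0.0018 -0.0008  0.0001]  t 5.5 p [ 0.5016 -0.2809  0.1172] F [-0.7  0.6  7.1] w 0.362 g 58.8 q [-0.21  0.42  0.79  1.79 -0.33  1.08  0.18]
GO [-0.1836 -0.1333 -0.0732] [ 0.0016 -0.0012  0.3928]  t 5.5 p [ 0.5016 -0.2809  0.1172] F [-0.7  0.6  7.1] w 0.362 g 58.8 q [-0.21  0.42  0.79  1.79 -0.33  1.08  0.18]
```

```bash
python3 -m inch '[[[0,0,-0.03,0,0,0,1],[0,0,-0.073,0,0,0,1],[0,0,-0.073,0,0,0,1],[-0.05,-0.035,-0.073,0,0,0.1,1],[-0.09,-0.065,-0.073,0,0,0.2,1],[-0.13,-0.095,-0.073,0,0,0.3,1],[-0.16,-0.115,-0.073,0,0,0.36,1],[-0.1836,-0.1333,-0.073,0,0,0.39,1],[-0.1836,-0.1333,-0.073,0,0,0.39,1],[-0.1836,-0.1333,-0.073,0,0,0.39,1]]]'
python3 -m inch '[[[0,0,0,0,0,0,1],[0,0,0,0,0,0,1]]]'
python3 - <<'E'
from h import *
o=sensors.get_obs(); go([.295,-.375,.06],-52,o);go([.295,-.375,.0495],-52,o)
E
```

```text
clock: 6.5
position: [0.2942, -0.3746, 0.1887]
ee_rot: [0.945, 0.326, 0.001, -0.0]
ft_force: [1.1, 0.1, -2.2]
grip_width: 0.362
grasp_force: 60.7
clock: 6.7
position: [0.2953, -0.3743, 0.1887]
ee_rot: [0.945, 0.328, -0.0, -0.0]
ft_force: [0.6, -0.4, -2.7]
grip_width: 0.361
grasp_force: 60.7
GO [-0.0006  0.0004  0.1287] [-0.0002  0.0005  0.0045]  t 6.7 p [ 0.2953 -0.3743  0.1887] F [ 0.6 -0.4 -2.7] w 0.361 g 60.7 q [-0.21  0.03  1.05  1.96 -0.03  1.17 -0.05]
GO [-0.0006  0.0004  0.1392] [-0.0002  0.0005  0.0045]  t 6.7 p [ 0.2953 -0.3743  0.1887] F [ 0.6 -0.4 -2.7] w 0.361 g 60.7 q [-0.21  0.03  1.05  1.96 -0.03  1.17 -0.05]
```

```bash
python3 -m inch '[[[0,0,0.05,0,0,0,1],[0,0,0.095,0,0,0,1],[0,0,0.125,0,0,0,1],[0,0,0.132,0,0,0,1],[0,0,0.136,0,0,0,1],[0,0,0.139,0,0,0,1],[0,0,0.1395,0,0,0,1],[0,0,0.1395,0,0,0,1]]]'
python3 - <<'E'
from h import *
o=sensors.get_obs(); go([.295,-.375,.0495],-52,o)
E
```

```text
clock: 7.5
position: [0.2952, -0.3752, 0.0504]
ee_rot: [0.945, 0.327, 0.001, 0.001]
ft_force: [0.4, -0.3, -2.4]
grip_width: 0.361
grasp_force: 60.5
GO [-0.     -0.0003  0.0009] [ 0.0017 -0.0011  0.003 ]  t 7.5 p [ 0.2952 -0.3752  0.0504] F [ 0.4 -0.3 -2.4] w 0.361 g 60.5 q [-0.03  0.35  0.96  2.09 -0.37  0.88  0.23]
```

```bash
python3 -m inch '[[[0,0,0.0015,0,0,0,1],[0,0,0.002,0,0,0,1],[0,0,0.002,0,0,0,-1],[0,0,0.002,0,0,0,-1],[0,0,0.002,0,0,0,-1],[0,0,0.002,0,0,0,-1],[0,0,-0.04,0,0,0,-1],[0,0,-0.09,0,0,0,-1],[0,0,-0.14,0,0,0,-1],[0,0,-0.19,0,0,0,-1]]]'
python3 - <<'E'
from h import *
o=sensors.get_obs(); go([.45,.15,.26],96,o);go([.45,.15,.26],40,o);go([.46,.27,.26],96,o)
im=imaging.camera("scene"); cv2.imwrite("pics/s2.png",im); 
E
```

```text
clock: 8.5
position: [0.2936, -0.3751, 0.2409]
ee_rot: [0.945, 0.326, -0.0, -0.0]
ft_force: [2.3, 1.4, 1.6]
grip_width: 1.0
grasp_force: 0.0
GO [ 0.4469 -0.317  -0.0193] [-1.2000e-03 -5.0000e-04 -2.5819e+00]  t 8.5 p [ 0.2936 -0.3751  0.2409] F [2.3 1.4 1.6] w 1.0 g 0.0 q [-0.34 -0.09  1.12  1.89  0.08  1.29 -0.15]
GO [ 0.4469 -0.317  -0.0193] [-1.0000e-03  1.0000e-04 -1.6045e+00]  t 8.5 p [ 0.2936 -0.3751  0.2409] F [2.3 1.4 1.6] w 1.0 g 0.0 q [-0.34 -0.09  1.12  1.89  0.08  1.29 -0.15]
GO [ 0.5287 -0.4053 -0.0193] [-1.2000e-03 -5.0000e-04 -2.5819e+00]  t 8.5 p [ 0.2936 -0.3751  0.2409] F [2.3 1.4 1.6] w 1.0 g 0.0 q [-0.34 -0.09  1.12  1.89  0.08  1.29 -0.15]
```

```bash
python3 -m inch '[[[0.447,-0.317,-0.019,0,0,-1.6,-1],[0.447,-0.317,-0.019,0,0,-1.6,-1],[0.447,-0.317,-0.019,0,0,-1.6,-1],[0.447,-0.317,-0.019,0,0,-1.6,-1],[0.447,-0.317,-0.019,0,0,-1.6,-1],[0.447,-0.317,-0.019,0,0,-1.6,-1],[0.447,-0.317,-0.019,0,0,-1.6,-1],[0.447,-0.317,-0.019,0,0,-1.6,-1],[0.447,-0.317,-0.019,0,0,-1.6,-1],[0.447,-0.317,-0.019,0,0,-1.6,-1]]]'
python3 - <<'E'
from h import *
o=sensors.get_obs(); go([.462,.283,.26],96,o)
E
```

```text
clock: 9.55
position: [0.4366, 0.1063, 0.2568]
ee_rot: [0.466, 0.885, 0.0, -0.0]
ft_force: [0.6, -0.4, 0.6]
grip_width: 1.004
grasp_force: 0.0
GO [ 0.1313  0.1209 -0.0031] [ 9.0000e-04 -1.0000e-04 -1.0743e+00]  t 9.55 p [0.4366 0.1063 0.2568] F [ 0.6 -0.4  0.6] w 1.004 g 0.0 q [-0.9  -0.11  0.53  1.91  0.05  1.32  0.22]
```

```bash
python3 -m inch '[[[0.131,0.121,-0.003,0,0,-1.074,-1],[0.131,0.121,-0.003,0,0,-1.074,-1],[0.131,0.121,-0.003,0,0,-1.074,-1],[0.131,0.121,-0.003,0,0,-1.074,-1],[0.131,0.121,-0.003,0,0,-1.074,-1],[0.131,0.121,-0.003,0,0,-1.074,-1],[0.131,0.121,-0.003,0,0,-1.074,-1],[0.131,0.121,-0.003,0,0,-1.074,-1],[0.131,0.121,-0.003,0,0,-1.074,-1],[0.131,0.121,-0.003,0,0,-1.074,-1]]]'
python3 -m inch '[[[0,0,0,0,0,0,-1],[0,0,0,0,0,0,-1]]]'
python3 - <<'E'
from h import *
o=sensors.get_obs(); go([.462,.283,.26],96,o)
im=imaging.camera("wrist"); cv2.imwrite("pics/w2.png",im)
for n,z in (("organiser_grip",.09),("ring",.015),("organiser",.02)): print(n,[(round(r["conf"],2),np.round(r["pixel"]),np.round(ray("wrist",r["pixel"],z,o),3)) for r in spotter.look_for(n,"wrist")[:2]])
E
```

```text
clock: 10.55
position: [0.4632, 0.2805, 0.2597]
ee_rot: [-0.047, 0.999, 0.0, -0.0]
ft_force: [0.0, -0.0, 0.7]
grip_width: 0.999
grasp_force: 0.0
clock: 10.75
position: [0.4632, 0.2806, 0.2598]
ee_rot: [-0.048, 0.999, 0.0, 0.0]
ft_force: [-0.0, 0.5, 0.3]
grip_width: 1.001
grasp_force: 0.0
GO [ 0.0009  0.0025 -0.0002] [ 0.0001  0.0001 -0.0078]  t 10.75 p [0.4632 0.2806 0.2598] F [-0.   0.5  0.3] w 1.001 g 0.0 q [-0.99  0.14  0.4   1.69 -0.06  1.33  1.09]
organiser_grip [(0.92, array([289., 172.]), array([0.443, 0.287, 0.09 ])), (0.59, array([346., 215.]), array([0.479, 0.345, 0.09 ]))]
ring [(0.81, array([250., 206.]), array([0.499, 0.249, 0.015]))]
organiser [(0.57, array([292., 171.]), array([0.453, 0.293, 0.02 ]))]
```

View pics/w2.png

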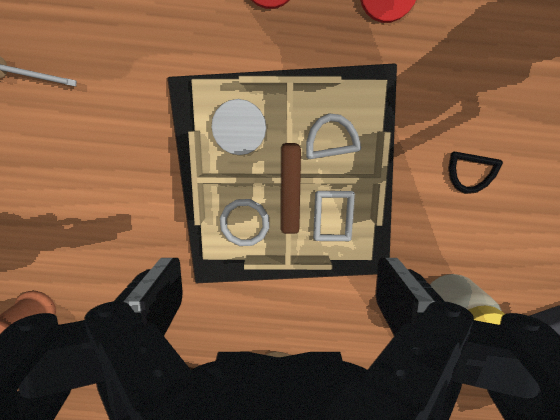

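The wrist view shows the handle bar running from (291,144) to (290,233), parallel to the jaws' x. The round ring is at (244,222), the disc at (238,126), the D at (331,137) and the loop at (334,216). The red discs and the black D lie outside.

```bash
python3 - <<'E'
from h import *
o=sensors.get_obs()
a=ray("wrist",(291,144),.094,o);b=ray("wrist",(290,233),.094,o);print(a,b,(a+b)/2, np.degrees(np.arctan2(*(b-a)[1::-1])))
for q in [(167,77),(396,65),(393,273),(196,282)]: print("mat",ray("wrist",q,.006,o))
c=(a+b)/2; go([c[0],c[1],.077],96,o)
E
```

```text
[0.41800316 0.28577245 0.094     ] [0.50060081 0.29378897 0.094     ] [0.45930199 0.28978071 0.094     ] 5.543484225636545
mat [0.366239   0.14778906 0.006     ]
mat [0.32992376 0.39324453 0.006     ]
mat [0.57278526 0.43683224 0.006     ]
mat [0.61015977 0.18687975 0.006     ]
GO [0.003  0.0095 0.1828] [ 0.0001  0.0001 -0.0069]  t 10.95 p [0.4632 0.2806 0.2598] F [ 0.5  0.7 -0.5] w 1.001 g 0.0 q [-0.99  0.14  0.4   1.69 -0.06  1.33  1.09]
```

```bash
python3 -m inch '[[[0.003,0.0095,0.05,0,0,0,-1],[0.003,0.0095,0.10,0,0,0,-1],[0.003,0.0095,0.15,0,0,0,-1],[0.003,0.0095,0.175,0,0,0,-1],[0.003,0.0095,0.183,0,0,0,-1],[0.003,0.0095,0.183,0,0,0,-1],[0.003,0.0095,0.183,0,0,0,1],[0.003,0.0095,0.183,0,0,0,1],[0.003,0.0095,0.183,0,0,0,1],[0.003,0.0095,0.183,0,0,0,1]]]' 110
python3 -m inch '[[[0,0,0,0,0,0,1],[0,0,0,0,0,0,1]]]'
python3 - <<'E'
from h import *
o=sensors.get_obs();p=o["position"]; go([p[0],p[1],.25],95.5,o)
E
```

```text
clock: 11.95
position: [0.4596, 0.2901, 0.0776]
ee_rot: [-0.049, 0.999, 0.001, 0.0]
ft_force: [-0.6, -0.7, 0.6]
grip_width: 0.334
grasp_force: 0.0
clock: 12.15
position: [0.4596, 0.2902, 0.0777]
ee_rot: [-0.049, 0.999, 0.001, 0.0]
ft_force: [-1.4, -1.0, 5.4]
grip_width: 0.194
grasp_force: 108.1
GO [-0.0002  0.0002 -0.1723] [0.0011 0.001  0.0022]  t 12.15 p [0.4596 0.2902 0.0777] F [-1.4 -1.   5.4] w 0.194 g 108.1 q [-0.97  0.33  0.37  1.88 -0.14  0.96  1.14]
```

```bash
python3 -m inch '[[[0,0,-0.01,0,0,0,1],[0,0,-0.03,0,0,0,1],[0,0,-0.06,0,0,0,1],[0,0,-0.09,0,0,0,1],[0,0,-0.12,0,0,0,1],[0,0,-0.15,0,0,0,1],[0,0,-0.172,0,0,0,1],[0,0,-0.172,0,0,0,1],[0,0,-0.172,0,0,0,1],[0,0,-0.172,0,0,0,1]]]'
python3 - <<'E'
from h import *
o=sensors.get_obs(); go([.511,-.17,.25],40,o);go([.50,.05,.25],70,o)
E
```

```text
clock: 13.15
position: [0.4584, 0.2892, 0.2468]
ee_rot: [-0.049, 0.999, -0.001, -0.001]
ft_force: [-0.5, -0.4, -7.5]
grip_width: 0.195
grasp_force: 108.4
GO [-0.0073 -0.4621 -0.0023] [-0.003  -0.0015  0.9709]  t 13.15 p [0.4584 0.2892 0.2468] F [-0.5 -0.4 -7.5] w 0.195 g 108.4 q [-1.01  0.15  0.4   1.7  -0.06  1.3   1.07]
GO [-0.0179 -0.2421 -0.0028] [-0.0024 -0.0021  0.4473]  t 13.15 p [0.4584 0.2892 0.2468] F [-0.5 -0.4 -7.5] w 0.195 g 108.4 q [-1.01  0.15  0.4   1.7  -0.06  1.3   1.07]
```

```bash
python3 -m inch '[[[0,-0.008,-0.002,0,0,0.02,1],[-0.001,-0.025,-0.002,0,0,0.06,1],[-0.002,-0.05,-0.002,0,0,0.11,1],[-0.003,-0.078,-0.002,0,0,0.17,1],[-0.004,-0.106,-0.002,0,0,0.23,1],[-0.005,-0.134,-0.002,0,0,0.29,1],[-0.006,-0.162,-0.002,0,0,0.35,1],[-0.006,-0.187,-0.002,0,0,0.40,1],[-0.007,-0.205,-0.002,0,0,0.44,1],[-0.007,-0.212,-0.002,0,0,0.46,1]]]'
python3 - <<'E'
from h import *
o=sensors.get_obs(); go([.511,-.17,.25],40,o)
E
```

```text
clock: 14.15
position: [0.4874, 0.077, 0.2509]
ee_rot: [0.182, 0.983, 0.0, 0.0]
ft_force: [0.1, 0.6, -8.0]
grip_width: 0.194
grasp_force: 108.3
GO [-0.1106 -0.2221  0.0009] [2.000e-04 3.000e-04 5.058e-01]  t 14.15 p [0.4874 0.077  0.2509] F [ 0.1  0.6 -8. ] w 0.194 g 108.3 q [-0.82  0.02  0.58  1.82 -0.01  1.3   0.97]
```

```bash
python3 -m inch '[[[-0.004,-0.008,0.001,0,0,0.02,1],[-0.012,-0.025,0.001,0,0,0.06,1],[-0.026,-0.052,0.001,0,0,0.12,1],[-0.040,-0.080,0.001,0,0,0.18,1],[-0.054,-0.108,0.001,0,0,0.24,1],[-0.068,-0.136,0.001,0,0,0.31,1],[-0.082,-0.164,0.001,0,0,0.37,1],[-0.096,-0.192,0.001,0,0,0.43,1],[-0.106,-0.213,0.001,0,0,0.485,1],[-0.1106,-0.222,0.001,0,0,0.506,1]]]'
python3 -m inch '[[[0,0,0,0,0,0,1],[0,0,0,0,0,0,1],[0,0,0,0,0,0,1]]]'
python3 - <<'E'
from h import *
o=sensors.get_obs()
R=Ro.from_quat(o["ee_rot"]).as_matrix(); org=np.degrees(np.arctan2(R[1,1],R[0,1]))-90; print("org yaw",org,"d",org-45)
d=np.radians(org-45); tgt=np.array([.501,-.28])-.11*np.array([np.cos(d),np.sin(d)]); print(tgt)
for t in (20,30,43): go([*tgt,.25],org+90,o,org-45,t)
for c in ("scene","side"): cv2.imwrite(f"pics/{c}3.png",imaging.camera(c))
s=cv2.imread('pics/scene3.png');e=cv2.imread('pics/side3.png')
f=lambda im,x,y:cv2.resize(im[y:y+200,x:x+133],(400,600),interpolation=2)
cv2.imwrite('pics/c3.png',np.hstack([f(s,160,110),f(e,220,80)]))
E
```

```text
clock: 15.15
position: [0.5114, -0.1704, 0.2498]
ee_rot: [0.423, 0.906, -0.001, 0.0]
ft_force: [-0.6, 0.5, -6.2]
grip_width: 0.192
grasp_force: 108.3
clock: 15.45
position: [0.5121, -0.1657, 0.2496]
ee_rot: [0.419, 0.908, 0.0, -0.0]
ft_force: [-0.4, -0.3, -7.1]
grip_width: 0.191
grasp_force: 108.3
org yaw -49.56145369829352 d -94.56145369829352
[ 0.50974811 -0.17034841]
GO [-0.002  -0.0048 -0.0004] [-0.2465  0.2461 -0.    ]  t 15.45 p [ 0.5121 -0.1657  0.2496] F [-0.4 -0.3 -7.1] w 0.191 g 108.3 q [-0.52  0.17  0.84  1.73 -0.13  1.31  1.05]
GO [-0.002  -0.0048 -0.0004] [-3.699e-01  3.695e-01 -1.000e-04]  t 15.45 p [ 0.5121 -0.1657  0.2496] F [-0.4 -0.3 -7.1] w 0.191 g 108.3 q [-0.52  0.17  0.84  1.73 -0.13  1.31  1.05]
GO [-0.002  -0.0048 -0.0004] [-5.303e-01  5.299e-01 -1.000e-04]  t 15.45 p [ 0.5121 -0.1657  0.2496] F [-0.4 -0.3 -7.1] w 0.191 g 108.3 q [-0.52  0.17  0.84  1.73 -0.13  1.31  1.05]
```

View pics/c3.png

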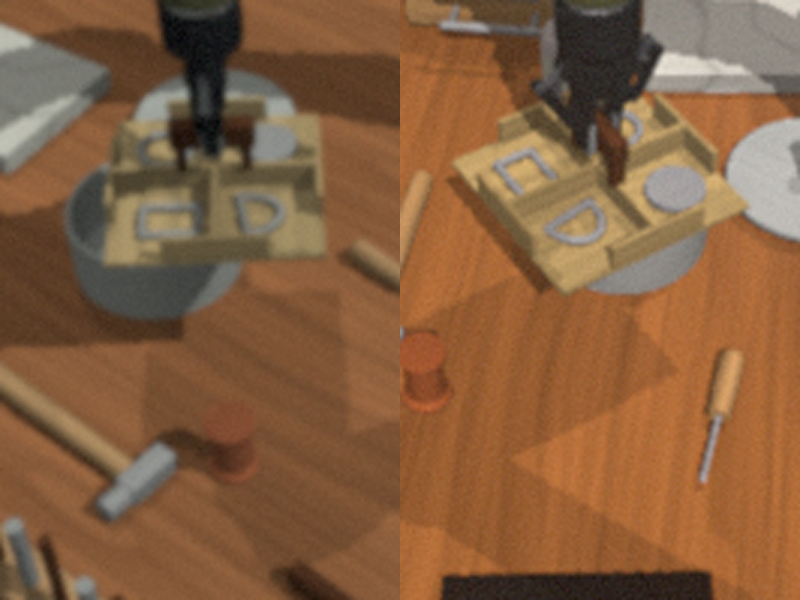

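All four pieces are still inside: the ring behind the handle on the -y side, the D, loop and disc in their compartments. The lid lies on the bench clear of the tub. Next is tipping.

```bash
python3 -m inch '[[[-0.001,-0.002,0,-0.03,0.03,0,1],[-0.002,-0.004,0,-0.06,0.06,0,1],[-0.002,-0.005,0,-0.09,0.09,0,1],[-0.002,-0.005,0,-0.12,0.12,0,1],[-0.002,-0.005,0,-0.15,0.15,0,1],[-0.002,-0.005,0,-0.18,0.18,0,1],[-0.002,-0.005,0,-0.21,0.21,0,1],[-0.002,-0.005,0,-0.24,0.24,0,1],[-0.002,-0.005,0,-0.26,0.26,0,1],[-0.002,-0.005,0,-0.28,0.28,0,1]]]'
python3 - <<'E'
from h import *
o=sensors.get_obs(); 
for t in (30,43): go([.5097,-.1703,.25],40.4,o,-94.6,t)
for c in ("scene","side"): 
    cv2.imwrite(f"pics/{c}4.png",imaging.camera(c)); print([(round(r["conf"],2),np.round(r["pixel"])) for r in spotter.look_for("ring",c)[:2]])
E
```

```text
clock: 16.55
position: [0.5095, -0.1718, 0.2497]
ee_rot: [0.412, 0.89, 0.185, -0.068]
ft_force: [0.6, 0.2, -6.8]
grip_width: 0.197
grasp_force: 108.4
GO [0.001  0.0011 0.0003] [-0.0891  0.09   -0.001 ]  t 16.55 p [ 0.5095 -0.1718  0.2497] F [ 0.6  0.2 -6.8] w 0.197 g 108.4 q [-0.22  0.31  0.83  1.65 -0.57  1.51  1.42]
GO [0.001  0.0011 0.0003] [-0.2495  0.2505 -0.0009]  t 16.55 p [ 0.5095 -0.1718  0.2497] F [ 0.6  0.2 -6.8] w 0.197 g 108.4 q [-0.22  0.31  0.83  1.65 -0.57  1.51  1.42]
[]
[]
```

```bash
python3 -m inch '[[[0.001,0.001,0,-0.04,0.04,0,1],[0.001,0.001,0,-0.08,0.08,0,1],[0.001,0.001,0,-0.11,0.11,0,1],[0.001,0.001,0,-0.14,0.14,0,1],[0.001,0.001,0,-0.17,0.17,0,1],[0.001,0.001,0,-0.2,0.2,0,1],[0.001,0.001,0,-0.225,0.225,0,1],[0.001,0.001,0,-0.25,0.25,0,1],[0.001,0.001,0,-0.25,0.25,0,1],[0.001,0.001,0,-0.25,0.25,0,1]]]'
python3 - <<'E'
from h import *
o=sensors.get_obs(); go([.5097,-.1703,.25],40.4,o,-94.6,43)
R=Ro.from_quat(o["ee_rot"]).as_matrix();print("tilt",np.degrees(np.arccos(-R[2,2])))
for c in ("scene","side"): cv2.imwrite(f"pics/{c}4.png",imaging.camera(c)); print([(round(r["conf"],2),np.round(r["pixel"])) for r in spotter.look_for("ring",c)[:2]])
s=cv2.imread('pics/scene4.png');e=cv2.imread('pics/side4.png')
f=lambda im,x,y:cv2.resize(im[y:y+150,x:x+100],(400,600),interpolation=2)
cv2.imwrite('pics/c4.png',np.hstack([f(s,165,100),f(e,240,60)]))
E
```

```text
clock: 17.75
position: [0.5095, -0.1709, 0.2501]
ee_rot: [0.391, 0.844, 0.343, -0.126]
ft_force: [-0.9, -0.2, -6.5]
grip_width: 0.194
grasp_force: 108.6
GO [0.0002 0.0003 0.0005] [-0.0003  0.0022 -0.0017]  t 17.75 p [ 0.5095 -0.1709  0.2501] F [-0.9 -0.2 -6.5] w 0.194 g 108.6 q [ 0.03  0.48  0.76  1.59 -0.86  1.76  1.61]
tilt 42.897546871474525
[]
[(0.51, array([288., 141.]))]
```

View pics/c4.png

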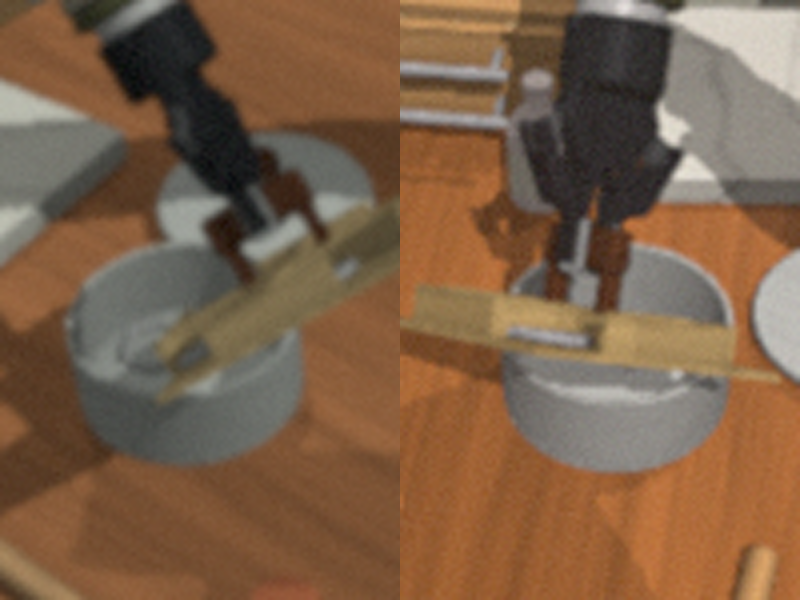

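The ring shows as a loop lying on the tub's floor at scene pixel (203,185). The organiser is tipped and still held. Now to level it.

```bash
python3 -m inch '[[[0,0,-0.01,0.06,-0.06,0,1],[0,0,-0.01,0.12,-0.12,0,1],[0,0,-0.01,0.18,-0.18,0,1],[0,0,-0.01,0.24,-0.24,0,1],[0,0,-0.01,0.3,-0.3,0,1],[0,0,-0.01,0.36,-0.36,0,1],[0,0,-0.01,0.42,-0.42,0,1],[0,0,-0.01,0.48,-0.48,0,1],[0,0,-0.01,0.52,-0.52,0,1],[0,0,-0.01,0.53,-0.53,0,1]]]'
python3 -m inch '[[[0,0,0,0,0,0,1],[0,0,0,0,0,0,1],[0,0,0,0,0,0,1]]]'
python3 - <<'E'
from h import *
o=sensors.get_obs(); print(ray("scene",(203.5,185),.005))
go([.49,.08,.255],70,o)
E
```

```text
clock: 18.95
position: [0.509, -0.1753, 0.2578]
ee_rot: [0.419, 0.908, 0.001, -0.0]
ft_force: [0.4, 0.0, -7.2]
grip_width: 0.195
grasp_force: 108.4
clock: 19.25
position: [0.5085, -0.1784, 0.2576]
ee_rot: [0.421, 0.907, 0.0, -0.0]
ft_force: [0.2, 0.4, -7.1]
grip_width: 0.192
grasp_force: 108.4
[ 0.48641723 -0.33717428  0.005     ]
GO [0.2094 0.1525 0.0028] [ 0.0007 -0.0008 -0.5206]  t 19.25 p [ 0.5085 -0.1784  0.2576] F [ 0.2  0.4 -7.1] w 0.192 g 108.4 q [-0.52  0.16  0.87  1.71 -0.13  1.32  1.08]
```

```bash
python3 -m inch '[[[0.008,0.006,0.001,0,0,-0.02,1],[0.025,0.018,0.001,0,0,-0.06,1],[0.05,0.036,0.001,0,0,-0.12,1],[0.076,0.055,0.001,0,0,-0.19,1],[0.102,0.074,0.001,0,0,-0.26,1],[0.128,0.093,0.001,0,0,-0.32,1],[0.154,0.112,0.001,0,0,-0.39,1],[0.180,0.131,0.001,0,0,-0.45,1],[0.200,0.146,0.001,0,0,-0.50,1],[0.2094,0.1525,0.001,0,0,-0.52,1]]]'
python3 - <<'E'
from h import *
o=sensors.get_obs(); go([.469,.291,.255],96,o)
E
```

```text
clock: 20.25
position: [0.4894, 0.0837, 0.2564]
ee_rot: [0.17, 0.985, 0.0, -0.0]
ft_force: [0.4, 0.7, -7.2]
grip_width: 0.194
grasp_force: 108.5
GO [0.0888 0.1885 0.0016] [ 0.0005 -0.0005 -0.4471]  t 20.25 p [0.4894 0.0837 0.2564] F [ 0.4  0.7 -7.2] w 0.194 g 108.5 q [-0.85  0.02  0.61  1.81 -0.01  1.31  0.99]
```

```bash
python3 -m inch '[[[0.004,0.008,0.001,0,0,-0.02,1],[0.011,0.024,0.001,0,0,-0.06,1],[0.023,0.048,0.001,0,0,-0.12,1],[0.035,0.074,0.001,0,0,-0.18,1],[0.047,0.1,0.001,0,0,-0.24,1],[0.059,0.126,0.001,0,0,-0.30,1],[0.071,0.15,0.001,0,0,-0.36,1],[0.081,0.172,0.001,0,0,-0.41,1],[0.087,0.184,0.001,0,0,-0.44,1],[0.0888,0.1885,0.001,0,0,-0.447,1]]]'
python3 -m inch '[[[0,0,0,0,0,0,1],[0,0,0,0,0,0,1],[0,0,0,0,0,0,1]]]'
python3 - <<'E'
from h import *
o=sensors.get_obs(); go([.47,.291,.085],96.5,o)
E
```

```text
clock: 21.25
position: [0.4702, 0.29, 0.2553]
ee_rot: [-0.051, 0.999, -0.0, -0.0]
ft_force: [-0.8, 0.1, -6.4]
grip_width: 0.196
grasp_force: 108.5
clock: 21.55
position: [0.4711, 0.2869, 0.2558]
ee_rot: [-0.048, 0.999, -0.0, 0.0]
ft_force: [-0.1, 0.1, -6.0]
grip_width: 0.203
grasp_force: 108.5
GO [0.0008 0.0042 0.1708] [-0.      0.0002 -0.0167]  t 21.55 p [0.4711 0.2869 0.2558] F [-0.1  0.1 -6. ] w 0.203 g 108.5 q [-1.02  0.17  0.44  1.67 -0.07  1.32  1.1 ]
```

```bash
python3 -m inch '[[[0.001,0.004,0.03,0,0,-0.015,1],[0.001,0.004,0.07,0,0,-0.015,1],[0.001,0.004,0.11,0,0,-0.015,1],[0.001,0.004,0.14,0,0,-0.015,1],[0.001,0.004,0.16,0,0,-0.015,1],[0.001,0.004,0.170,0,0,-0.015,1],[0.001,0.004,0.173,0,0,-0.015,1],[0.001,0.004,0.175,0,0,-0.015,1],[0.001,0.004,0.177,0,0,-0.015,1],[0.001,0.004,0.177,0,0,-0.015,1]]]'
python3 - <<'E'
from h import *
o=sensors.get_obs(); go([.47,.291,.0775],96.5,o)
E
```

```text
clock: 22.55
position: [0.4696, 0.2924, 0.0793]
ee_rot: [-0.057, 0.998, 0.0, 0.0]
ft_force: [0.8, 1.0, -6.4]
grip_width: 0.199
grasp_force: 109.0
GO [-0.0003 -0.0014  0.0018] [0.0008 0.0009 0.0008]  t 22.55 p [0.4696 0.2924 0.0793] F [ 0.8  1.  -6.4] w 0.199 g 109.0 q [-0.99  0.35  0.41  1.86 -0.17  0.97  1.18]
```

```bash
python3 -m inch '[[[0,0,0.001,0,0,0,1],[0,0,0.002,0,0,0,1],[0,0,0.002,0,0,0,1]]]'
python3 -m inch '[[[0,0,0,0,0,0,-1],[0,0,0,0,0,0,-1],[0,0,0,0,0,0,-1],[0,0,0,0,0,0,-1],[0,0,0,0,0,0,-1],[0,0,-0.03,0,0,0,-1],[0,0,-0.07,0,0,0,-1],[0,0,-0.12,0,0,0,-1],[0,0,-0.17,0,0,0,-1],[0,0,-0.17,0,0,0,-1]]]'
python3 - <<'E'
from h import *
o=sensors.get_obs(); go([.45,.10,.25],40,o)
cv2.imwrite("pics/w5.png",imaging.camera("wrist"))
E
```

```text
clock: 22.85
position: [0.4699, 0.2925, 0.0777]
ee_rot: [-0.057, 0.998, 0.001, 0.001]
ft_force: [-1.5, -1.7, 3.1]
grip_width: 0.196
grasp_force: 110.4
clock: 23.85
position: [0.4718, 0.2934, 0.2538]
ee_rot: [-0.057, 0.998, 0.003, 0.004]
ft_force: [0.8, -0.3, -0.6]
grip_width: 0.999
grasp_force: 0.0
GO [ 0.0437 -0.1897  0.0022] [0.0103 0.0049 0.9863]  t 23.85 p [0.4718 0.2934 0.2538] F [ 0.8 -0.3 -0.6] w 0.999 g 0.0 q [-1.03  0.17  0.44  1.67 -0.08  1.31  1.11]
```

View pics/w5.png

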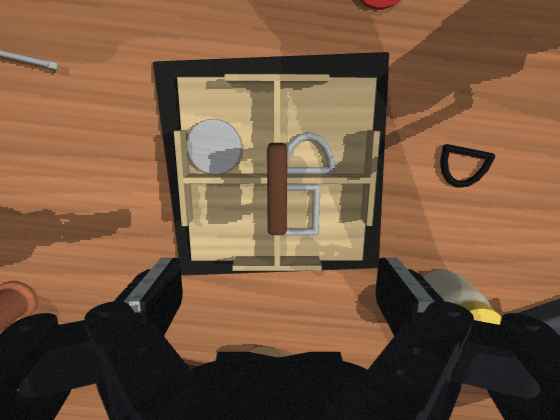

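The organiser is back in the middle of its mat with the disc (214,146), D (311,155) and loop (303,209) in it, and the ring gone. Next, fetch the lid.

```bash
python3 -m inch '[[[0.044,-0.19,0,0,0,0.986,-1],[0.044,-0.19,0,0,0,0.986,-1],[0.044,-0.19,0,0,0,0.986,-1],[0.044,-0.19,0,0,0,0.986,-1],[0.044,-0.19,0,0,0,0.986,-1],[0.044,-0.19,0,0,0,0.986,-1],[0.044,-0.19,0,0,0,0.986,-1],[0.044,-0.19,0,0,0,0.986,-1],[0.044,-0.19,0,0,0,0.986,-1],[0.044,-0.19,0,0,0,0.986,-1]]]'
python3 - <<'E'
from h import *
o=sensors.get_obs(); go([.295,-.375,.24],-52,o)
E
```

```text
clock: 24.9
position: [0.447, 0.0984, 0.2463]
ee_rot: [0.421, 0.907, -0.0, -0.0]
ft_force: [0.1, 0.1, 0.2]
grip_width: 0.999
grasp_force: 0.0
GO [-0.2636 -0.4216  0.0065] [-6.0000e-04  4.0000e-04  1.6089e+00]  t 24.9 p [0.447  0.0984 0.2463] F [0.1 0.1 0.2] w 0.999 g 0.0 q [-0.89 -0.08  0.56  1.91  0.04  1.3   0.35]
```

```bash
python3 -m inch '[[[-0.264,-0.422,0.006,0,0,1.609,-1],[-0.264,-0.422,0.006,0,0,1.609,-1],[-0.264,-0.422,0.006,0,0,1.609,-1],[-0.264,-0.422,0.006,0,0,1.609,-1],[-0.264,-0.422,0.006,0,0,1.609,-1],[-0.264,-0.422,0.006,0,0,1.609,-1],[-0.264,-0.422,0.006,0,0,1.609,-1],[-0.264,-0.422,0.006,0,0,1.609,-1],[-0.264,-0.422,0.006,0,0,1.609,-1],[-0.264,-0.422,0.006,0,0,1.609,-1]]]'
python3 - <<'E'
from h import *
o=sensors.get_obs(); go([.295,-.375,.24],-52,o)
E
```

```text
clock: 25.9
position: [0.2926, -0.3772, 0.2408]
ee_rot: [0.928, 0.373, 0.001, 0.0]
ft_force: [1.2, -0.1, -2.2]
grip_width: 0.999
grasp_force: 0.0
GO [0.0033 0.     0.0008] [ 0.0013 -0.0018  0.1017]  t 25.9 p [ 0.2926 -0.3772  0.2408] F [ 1.2 -0.1 -2.2] w 0.999 g 0.0 q [-0.4  -0.11  1.18  1.89  0.1   1.29 -0.05]
```

```bash
python3 -m inch '[[[0.003,0,0,0,0,0.1,-1],[0.003,0,0,0,0,0.1,-1]]]'
python3 - <<'E'
from h import *
o=sensors.get_obs(); go([.2952,-.3752,.0505],-52,o)
E
```

```text
clock: 26.1
position: [0.2955, -0.3739, 0.2404]
ee_rot: [0.945, 0.327, -0.001, 0.0]
ft_force: [1.1, 1.8, 0.2]
grip_width: 0.996
grasp_force: 0.0
GO [-0.0008  0.0009  0.1899] [-0.0004  0.0015  0.0036]  t 26.1 p [ 0.2955 -0.3739  0.2404] F [1.1 1.8 0.2] w 0.996 g 0.0 q [-0.39 -0.1   1.16  1.89  0.1   1.29 -0.16]
```

```bash
python3 -m inch '[[[-0.001,0.001,0.05,0,0,0,-1],[-0.001,0.001,0.10,0,0,0,-1],[-0.001,0.001,0.15,0,0,0,-1],[-0.001,0.001,0.18,0,0,0,-1],[-0.001,0.001,0.19,0,0,0,-1],[-0.001,0.001,0.19,0,0,0,-1],[-0.001,0.001,0.19,0,0,0,1],[-0.001,0.001,0.19,0,0,0,1],[-0.001,0.001,0.19,0,0,0,1],[-0.001,0.001,0.19,0,0,0,1]]]' 60
python3 -m inch '[[[0,0,0,0,0,0,1],[0,0,0,0,0,0,1]]]'
python3 - <<'E'
from h import *
o=sensors.get_obs(); go([.5016,-.2809,.19],-29.5,o)
E
```

```text
clock: 27.1
position: [0.2968, -0.3747, 0.0516]
ee_rot: [0.944, 0.329, 0.001, 0.0]
ft_force: [-1.0, 3.3, 19.6]
grip_width: 0.36
grasp_force: 58.0
clock: 27.3
position: [0.2968, -0.3747, 0.0517]
ee_rot: [0.944, 0.329, 0.001, 0.0]
ft_force: [-1.3, 3.7, 11.8]
grip_width: 0.358
grasp_force: 58.3
GO [ 0.219   0.0539 -0.1379] [ 0.0011 -0.0015 -0.3855]  t 27.3 p [ 0.2968 -0.3747  0.0517] F [-1.3  3.7 11.8] w 0.358 g 58.3 q [-0.11  0.39  1.06  2.09 -0.44  0.9   0.3 ]
```

```bash
python3 -m inch '[[[0,0,-0.03,0,0,0,1],[0,0,-0.08,0,0,0,1],[0,0,-0.13,0,0,0,1],[0.03,0.007,-0.138,0,0,-0.05,1],[0.07,0.017,-0.138,0,0,-0.12,1],[0.11,0.027,-0.138,0,0,-0.19,1],[0.15,0.037,-0.138,0,0,-0.26,1],[0.185,0.045,-0.138,0,0,-0.32,1],[0.21,0.052,-0.138,0,0,-0.37,1],[0.219,0.054,-0.138,0,0,-0.385,1]]]'
python3 -m inch '[[[0,0,0,0,0,0,1],[0,0,0,0,0,0,1],[0,0,0,0,0,0,1]]]'
python3 - <<'E'
from h import *
o=sensors.get_obs(); go([.5016,-.2809,.14],-29.5,o)
cv2.imwrite("pics/scene6.png",imaging.camera("scene"))
cv2.imwrite("pics/side6.png",imaging.camera("side"))
s=cv2.imread('pics/scene6.png');e=cv2.imread('pics/side6.png')
f=lambda im,x,y:cv2.resize(im[y:y+150,x:x+100],(400,600),interpolation=2)
cv2.imwrite('pics/c6.png',np.hstack([f(s,155,90),f(e,240,50)]))
E
```

```text
clock: 28.3
position: [0.5036, -0.2786, 0.1882]
ee_rot: [0.863, 0.506, -0.0, -0.0]
ft_force: [-0.1, 0.1, -2.2]
grip_width: 0.358
grasp_force: 60.7
clock: 28.6
position: [0.4998, -0.2819, 0.1888]
ee_rot: [0.865, 0.502, 0.0, -0.0]
ft_force: [0.7, -0.1, -2.6]
grip_width: 0.357
grasp_force: 60.7
GO [0.0017 0.001  0.0488] [-0.0002 -0.0003 -0.0039]  t 28.6 p [ 0.4998 -0.2819  0.1888] F [ 0.7 -0.1 -2.6] w 0.357 g 60.7 q [-0.38  0.39  1.02  1.72 -0.35  1.23  0.21]
```

View pics/c6.png

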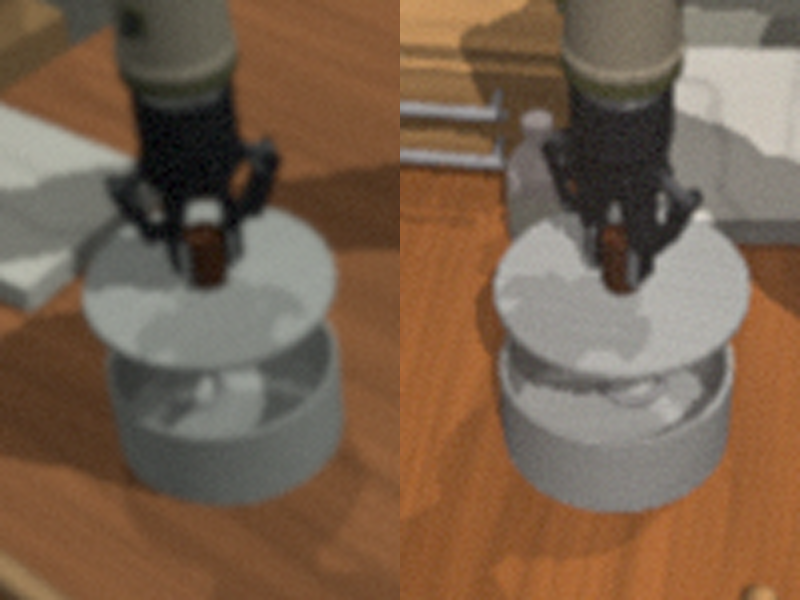

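The lid hangs level above the tub, and the ring is visible inside. I'll check the tub's centre from the rim edges at scene columns 181.7 and 240.2 and side columns 265 and 323.

```bash
python3 - <<'E'
from h import *
from scipy.optimize import least_squares
a=np.linspace(0,2*np.pi,200)
def ext(cam,c):
    P=np.array([proj(cam,[c[0]+.095*np.cos(t),c[1]+.095*np.sin(t),.078]) for t in a])[:,0]; return [P.min(),P.max()]
r=least_squares(lambda c:np.array(ext("scene",c)+ext("side",c))-[181.7,240.2,265,323.2],[.5,-.28]);print(r.x,r.fun)
o=sensors.get_obs(); go([.5012,-.2815,.125],-29.5,o)
E
```

```text
[ 0.50143444 -0.27689887] [ 0.13576694 -0.15175375 -0.23233769  0.22831345]
GO [0.0005 0.0007 0.0638] [ 0.0001 -0.0005 -0.003 ]  t 28.7 p [ 0.5003 -0.2816  0.1888] F [ 0.1 -0.4 -3.3] w 0.357 g 60.7 q [-0.38  0.39  1.02  1.72 -0.36  1.23  0.21]
```

```bash
python3 -m inch '[[[0.002,0,0.02,0,0,0,1],[0.002,0,0.038,0,0,0,1],[0.002,0,0.05,0,0,0,1],[0.002,0,0.058,0,0,0,1],[0.002,0,0.062,0,0,0,1],[0.002,0,0.065,0,0,0,1],[0.002,0,0.067,0,0,0,1],[0.002,0,0.068,0,0,0,1]]]'
python3 - <<'E'
from h import *
o=sensors.get_obs(); go([.5015,-.280,.1195],-29.5,o)
E
```

```text
clock: 29.5
position: [0.5023, -0.2793, 0.1208]
ee_rot: [0.864, 0.503, 0.0, 0.0]
ft_force: [-0.1, 0.2, -1.7]
grip_width: 0.356
grasp_force: 60.8
GO [-0.001  -0.0004  0.0013] [ 0.0004 -0.0001 -0.0012]  t 29.5 p [ 0.5023 -0.2793  0.1208] F [-0.1  0.2 -1.7] w 0.356 g 60.8 q [-0.33  0.47  0.96  1.79 -0.43  1.11  0.26]
```

```bash
python3 -m inch '[[[0,0,0.001,0,0,0,1],[0,0,0.002,0,0,0,1],[0,0,0.002,0,0,0,1]]]'
python3 -m inch '[[[0,0,0,0,0,0,-1],[0,0,0,0,0,0,-1],[0,0,0,0,0,0,-1],[0,0,0,0,0,0,-1],[0,0,0,0,0,0,-1],[0,0,-0.03,0,0,0,-1],[0,0,-0.07,0,0,0,-1],[0,0,-0.12,0,0,0,-1],[0,0,-0.15,0,0,0,-1],[0,0,-0.15,0,0,0,-1]]]'
python3 -m inch '[[[0,0,0,0,0,0,-1],[0,0,0,0,0,0,-1]]]'
python3 - <<'E'
from h import *
cv2.imwrite("pics/scene7.png",imaging.camera("scene"))
cv2.imwrite("pics/side7.png",imaging.camera("side"))
s=cv2.imread('pics/scene7.png');e=cv2.imread('pics/side7.png')
f=lambda im,x,y:cv2.resize(im[y:y+150,x:x+100],(400,600),interpolation=2)
cv2.imwrite('pics/c7.png',np.hstack([f(s,155,90),f(e,240,50)]))
E
```

```text
clock: 29.8
position: [0.5024, -0.2793, 0.1198]
ee_rot: [0.864, 0.503, 0.001, -0.0]
ft_force: [-4.8, 4.3, 10.6]
grip_width: 0.361
grasp_force: 62.4
clock: 30.8
position: [0.5035, -0.2805, 0.2728]
ee_rot: [0.864, 0.503, 0.002, 0.002]
ft_force: [1.1, -0.3, -1.1]
grip_width: 0.999
grasp_force: 0.0
clock: 31.0
position: [0.5018, -0.2788, 0.2674]
ee_rot: [0.864, 0.503, -0.0, -0.001]
ft_force: [-0.3, 0.4, -0.1]
grip_width: 0.998
grasp_force: 0.0
```

View pics/c7.png

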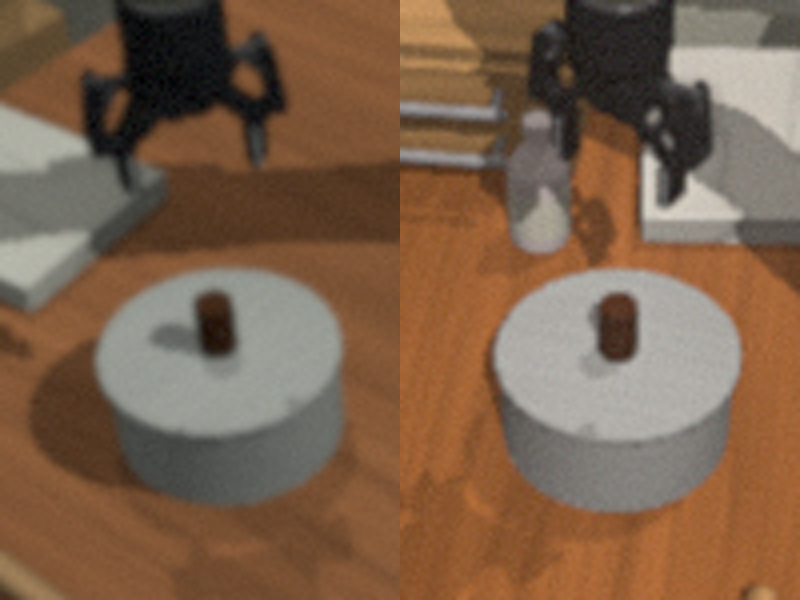

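The lid sits fully home: its edges fall on the same pixels as at the start (columns 179 to 241, top row 157), and the gripper is clear.

```bash
python3 -c "
from workcell import order; print(order.hand_in())"
```

```text
the job is handed in; nothing more can be done
None
```

The job is handed in, with no verdict returned: the ring is in the tub, the organiser is level on its mat with the other three pieces in it, and the lid sits fully home (31 of the 72 s used).

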